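# Seat a bottle in the labelling cradle and snap its toggle clamp over

### The arm

A 6-joint arm with a two-finger parallel gripper is mounted at the origin on the work surface. World frame = base frame: x ahead of the robot, y to its left, z up, the work surface at z = 0. Lengths are in m, angles in rad, forces in N, time in s.
With the tool pointing down it reaches from about 0.325 to 0.775 m from the base axis. Payload 5.5 kg.
Tool frame: the origin (TCP) lies at the very end of the fingers, on their centre line; the grasp point (between the pads) lies 19 mm behind it; z points along the fingers, x is the direction in which the jaws open and shut, and the axes are right-handed (so a half turn about z gives the same grasp; the last joint's range is limited). The gripper opens to 85 mm and grips with 20 to 120 N. Pads are 22 mm wide; open, the fingers measure 114 mm over their backs; the gripper's body (76 mm by 85 mm) begins 54 mm behind the grasp point. The pads swing forward as they close: fully open they stand 13 mm farther back than shut.
Start: joints at [-1.382, 0.091, 1.231, -0, 1.82, -0.057], TCP at [0.146, -0.582, 0.231] pointing down, gripper open.
Joint ranges: [-2.87, 2.87], [-0.86, 2.18], [0.17, 2.46], [-1.51, 4.65], [0.06, 2.69], [-2.65, 2.65]. Speed limits (rad/s): [2.57, 2.57, 3.01, 3.14, 3.14, 3.14].

### API

Orientations are given as a rotation vector (axis times angle).
In Python, from bench import telemetry, snapshot, r gives the robot as it stands.
- The arm moves only by the tool servo_tool, never from a script. Its argument "deltas" is one flat list of numbers, 7 for each row, row after row: the opening, from 0 (shut) to 1 (fully open), then the shift along the tool's x, y, z in m, then the turn, a rotation vector about the tool's x, y, z in degrees. In form: [grip, tx, ty, tz, rx, ry, rz, grip, tx, ty, tz, rx, ry, rz, ...]. A call has 1 to 12 rows; each row shifts and turns the pose as measured when the row begins, along the tool's axes as they then stand; what a row does not reach is not made up. A row lasts 1/8 s, in which the tool goes at most 62.5 mm and 10.7 degrees, less where a joint would pass 70% of its speed; a pose out of reach is approached as far as the arm can. A call is refused whole if a number of a shift passes 0.0625 or a number of a turn 10.7, either way. A call with a gripper value outside its range is refused whole. The fingers move at their own pace and stop on an object; "force" is the grip in N (left out, the last holds). Time passes only in rows, so rows that do not move let the fingers close. It gives the time, the measured TCP pose, the force and the opening at its end, in the units of the state.
- telemetry.read_state(): the state, without advancing time (a new reading comes with each control period).
- snapshot(name): name is "side" or "top"; returns a dict with "color" (420x560x3 uint8, red, green, blue), "intrinsics" (3x3 intrinsics, pixels), "k1" (the pictures are not rectified: a ray, as slopes to the right and down, at radius r is drawn at 1 + k1 r^2 times it, then the intrinsics apply), "R" (3x3) and "t" (3): a world point X has camera coordinates R X + t. Camera axes: x right, y down, z forward; pixel columns grow to the right and rows downward; lengths in m; the calibration is good to about 2 mm. A picture is of the moment at which its call begins. There is no depth.
- r.hand_in(): hands the job in, once; it reports no verdict.
The state is a dict: "t": time; "joint_positions": joint angles; "dq": joint speeds; "effort": joint torques, N m; "tcp_pos": TCP position; "tcp_rot": TCP orientation; "contact_force": force on the tool from outside, world axes, zero at the start; "ft_torque": the same for the moment, N m; "width": finger opening in m.
Only numpy, scipy, OpenCV 4.12 (cv2) and the standard library are available. Lean on these libraries where they do the work, as an engineer would, in place of code of your own. Each camera call takes 0.05 s, during which the arm holds its last target. There are 200 camera calls.

### The job

Push the dark bottle lying in the wooden cradle along its saddles with your fingertips until its mouth is fully home against the cork-faced end stop; then push the red-knobbed clamp lever over past upright so that it snaps to its other side and the rubber foot holds the bottle down. Do not lift the bottle out of the cradle, do not work the lever before the bottle is home, and leave the other things on the counter where they stand.

Things in the scene. Friction and masses are not known exactly. Their poses are not given: they have to be found in the camera images.
- cradle: Fixed wooden cradle, placed and turned anew each time. Origin on the counter; z up, y along the bottle from base to mouth, x away from the robot at yaw 0. Base board 12 mm thick, x = -50 to 100 mm, y = -160 to 180 mm. V saddles 16 mm wide in y at y = -80 and 0, 96 mm wide in x, at most 62 mm high, carry the bottle with its axis at x = 0, z = 60 mm.
- stop_face (a point): Centre of the cork face of the end stop, on the bottle's axis (cradle x = 0, y = 150, z = 60 mm). The bottle's mouth must come against it. The stop is a wooden board 70 mm wide in x, up to z = 100 mm, from y = 150 to 168 mm.
- bottle: Dark bottle with a gold neck sleeve, lying loose in the saddles along cradle y, mouth to the stop. 250 mm long, body 60 mm across for 150 mm, neck 27 mm across, 0.3 to 0.45 kg; slides at some 2 to 5 N. Origin: centre of the flat base face; local y runs along its axis to the mouth; it may roll about that. Starts 18 to 42 mm short of the stop; home, its origin is at cradle y = -100 mm.
- bottle_top (a point): Centre of the bottle's mouth end, on its axis, 250 mm from the base.
- clamp_lever (a joint): Toggle lever angle, rad, about a line along cradle x. 0 (open; starts at 0 to 0.1): leans 46 degrees towards the stop (+y). 0.8: upright, unstable. 1.6 (clamped): leans 46 degrees the other way (-y). A spring drives it from upright to the nearer end: 3 to 5 N at the knob to move it off its open end, less towards upright; past upright it snaps over by itself. It lowers the foot 13 mm.
- pivot (a point): The lever's pivot, at cradle x = 0, y = 0, z = 136 mm, between steel cheeks up to z = 145 mm on the clamp's flat dark arm. The arm spans x = -22 to 88 mm, y = -18 to 18 mm, z = 112 to 124 mm, and stands on a post at x = 62 to 88 mm, on the bottle's far side (+x).
- lever_knob (a point): Centre of the red ball, 28 mm across, on the lever's end, 80 mm from the pivot; the lever rod is 12 mm thick. Open: 57 mm towards the stop from the pivot, 56 mm above it; upright: 80 mm above it.
- clamp_foot: Black rubber foot, 26 mm across, under the clamp arm over the bottle; sprung. Open, it hangs 10 mm above the bottle; clamped, it presses on the bottle with about 5 N.
- label_roll: Bystander: roll of white labels standing on its end, 68 mm across, 60 mm high, with a 38 mm hole. Origin: centre of its underside.
- stamp: Bystander: wooden hand stamp, foot 50 x 34 mm, 70 mm high with its knob. Origin: centre of its underside.
- other_bottle: Bystander: small green bottle with a paper label, standing upright, 48 mm across, 200 mm high. Origin: centre of its underside.
- cork_jar: Bystander: cork-coloured jar with a wooden cap, 60 mm across, 90 mm high. Origin: centre of its underside.

How it is judged:
By the outcome, as a careful person would: the job done as asked, in the order asked, and still so for the second after the job is handed in, with the robot touching nothing.
It also fails if it takes over 51 s, if anything falls off the work surface, if the arm or the gripper's body presses on something with over 40 N, if the wrist force passes 120 N, or if a joint passes its speed limit or range.

## Working session

There is one attempt and no reset: what is moved stays moved. The work goes in short steps, Python scripts to look and compute and a tool call to move; the robot and the scene stay as the last step left them, time stands still between calls to the robot, and variables do not carry over. Pictures are saved under pics/ and viewed, about 8 in all and at most 12, crops included, and the job is handed in when it is done.

Besides the shell and the picture viewer there is one more tool, called after "Emit:" in YAML: its name, and indented under it one key for each argument. servo_tool: Moves the arm, as the interface text tells. Its arguments: {"type":"object","properties":{"deltas":{"type":"array"},"force":{"type":"number"}},"required":["deltas"]}

```bash
mkdir -p pics; cat > h.py <<'E'
import numpy as np, cv2, pickle
from bench import telemetry, snapshot, r
def snap(n,name):
    s=snapshot(n); pickle.dump(s,open(f'pics/{name}.pkl','wb'))
    cv2.imwrite(f'pics/{name}.png',cv2.cvtColor(s['color'],cv2.COLOR_RGB2BGR)); return s
def load(name): return pickle.load(open(f'pics/{name}.pkl','rb'))
def D(s): return np.array([s['k1'],0,0,0],float)
def proj(s,X):
    Xc=np.atleast_2d(X)@np.array(s['R']).T+np.array(s['t']); p=Xc[:,:2]/Xc[:,2:]
    p=p*(1+s['k1']*(p**2).sum(1,keepdims=True)); K=np.array(s['intrinsics'])
    return p@K[:2,:2].T+K[:2,2]
def ray(s,uv):
    p=cv2.undistortPoints(np.array([[uv]],float),np.array(s['intrinsics']),D(s))[0,0]
    R=np.array(s['R']); return -R.T@np.array(s['t']), R.T@np.array([p[0],p[1],1])
def atz(s,uv,z):
    c,d=ray(s,uv); return c+d*(z-c[2])/d[2]
E
python3 - <<'E'
from h import *
for n in('side','top'):
    s=snap(n,n+'0'); print(n,ray(s,(280,210)),s['k1'])
a=cv2.imread('pics/side0.png')
print(telemetry.read_state())
E
```

```text
side (array([ 0.18539402, -0.32016734,  0.54273973]), array([ 0.53722192,  0.59098442, -0.6017799 ])) -0.09532481359913526
top (array([0.38186801, 0.06305011, 0.86570349]), array([ 0.23742359,  0.01507589, -0.9713389 ])) -0.11501309038172462
{'t': 0.1, 'joint_positions': array([-1.38170611e+00,  9.17775904e-02,  1.23176858e+00,  1.14172024e-05,
        1.81981532e+00, -5.67022516e-02]), 'dq': array([-1.20259211e-03, -1.61714482e-03, -3.06117757e-03, -6.43699833e-04,
        2.54206296e-03, -5.17685550e-05]), 'effort': array([ 2.64908849e-03, -4.60219610e+01, -4.19216931e+01,  8.19921206e-05,
        1.07340224e-02,  2.05404530e-05]), 'tcp_pos': array([ 0.14594692, -0.58171205,  0.23026577]), 'tcp_rot': array([-2.47608373e+00,  1.93164097e+00,  2.07810214e-03]), 'contact_force': array([-1.21680977,  0.74545084,  0.32713731]), 'ft_torque': array([-0.01127356, -0.00346108,  0.04729041]), 'width': 0.08539849074583063}
```

View pics/top0.png

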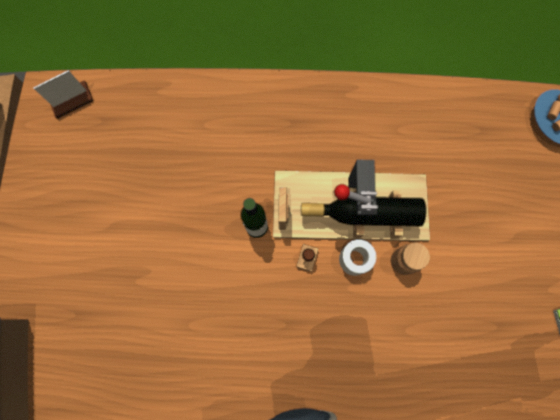

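View pics/side0.png

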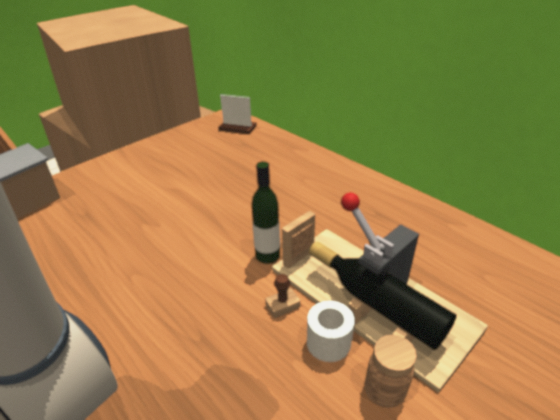

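The top view shows the board at about (273–430, 171–240), with the stop at its left end (283,207) and the bottle base at right (424,212). The knob is at (342,191). The bystanders are on the robot's side, and the green bottle stands beyond the stop. Next I enlarge both views.

```bash
python3 - <<'E'
from h import *
a=cv2.imread('pics/top0.png')[150:285,235:445]; b=cv2.imread('pics/side0.png')[180:390,250:490]
cv2.imwrite('pics/c1.png',cv2.resize(a,None,fx=3.8,fy=3.8,interpolation=cv2.INTER_CUBIC))
cv2.imwrite('pics/c2.png',cv2.resize(b,None,fx=2.8,fy=2.8,interpolation=cv2.INTER_CUBIC))
E
```

```text
(no output)
```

View pics/c1.png

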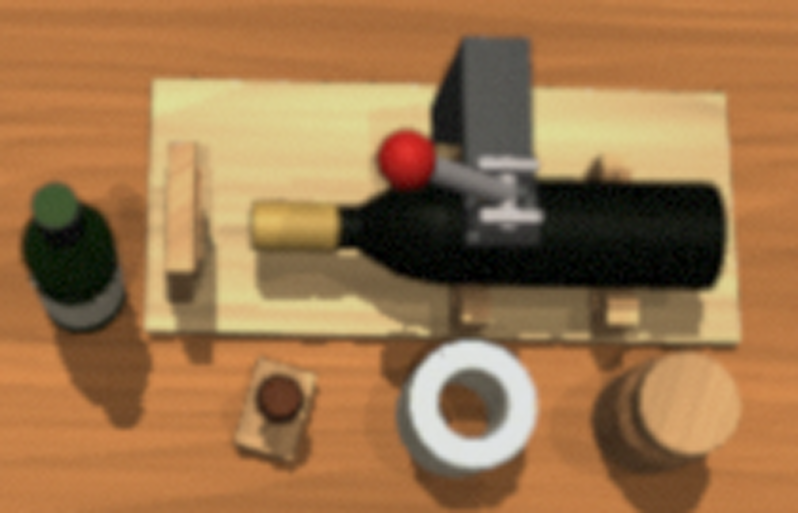

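View pics/c2.png

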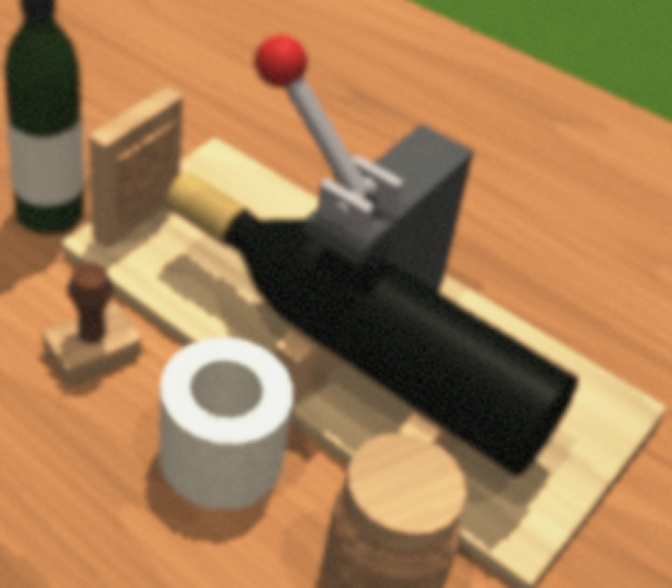

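The enlarged top crop shows the board corners at (153,81), (725,94), (740,343) and (147,333), the knob at (407,160), and the gold mouth end at (251,224). The side crop gives corners at (213,140), (665,405), (535,585) and (65,243). I fit the cradle pose to both.

```bash
cat >> h.py <<'E'
def W(p,C):
    x,y,a=p; c,s=np.cos(a),np.sin(a); C=np.atleast_2d(C)
    return np.c_[x+c*C[:,0]-s*C[:,1], y+s*C[:,0]+c*C[:,1], C[:,2]]
E
python3 - <<'E'
from h import *
from scipy.optimize import least_squares
T,S=load('top0'),load('side0')
C=np.array([[.1,.18,.012],[.1,-.16,.012],[-.05,-.16,.012],[-.05,.18,.012]])
t=np.array([[153,81],[725,94],[740,343],[147,333]])/3.8+[235,150]-.4
q=np.array([[213,140],[665,405],[535,585],[65,243]])/2.8+[250,180]-.3
f=lambda p:np.r_[(proj(T,W(p,C))-t).ravel(),(proj(S,W(p,C))-q).ravel()]
o=least_squares(f,[.55,0,0]); p=o.x; print(p,np.degrees(p[2]),f(p).round(1)); np.save('pose.npy',p)
for l in(0,.05,.1):
    a=np.radians(46)-l; k=W(p,[0,.08*np.sin(a),.136+.08*np.cos(a)])
    print(l,k,proj(T,k),proj(S,k))
print('seen',np.array([407,160])/3.8+[235,150],np.array([281,60])/2.8+[250,180])
for y in np.arange(.105,.136,.003):
    print(y,proj(T,W(p,[0,y,.06])).round(1), proj(T,W(p,[0,y-.25,.06])).round(1))
print('mouth',np.array([251,224])/3.8+[235,150],'base',np.array([725,235])/3.8+[235,150])
for y in(-.142,-.1,0,.15): print(y,W(p,[0,y,.06]))
from scipy.spatial.transform import Rotation as Ro
print(Ro.from_rotvec(telemetry.read_state()['tcp_rot']).as_matrix().round(3))
# bystanders
for n,uv,z in(('roll',(472,405),.06),('jar',(688,400),.09),('stamp',(280,397),.07),('green',(55,205),.2)):
    w=atz(T,np.array(uv)/3.8+[235,150],z); d=w[:2]-p[:2];c,s=np.cos(p[2]),np.sin(p[2])
    print(n,w,'cradle',c*d[0]+s*d[1],-s*d[0]+c*d[1])
E
```

```text
[ 0.58277701 -0.089953    0.00968492] 0.5549049966557039 [-0.3 -0.6  0.5 -0.9  0.9 -0.5 -0.3 -0.3 -0.1 -1.   1.2  0.4 -0.6  0.5
 -2.2  0.1]
0 [[ 0.58221968 -0.03240852  0.19157267]] [[341.67481401 191.72746777]] [[349.4472475  202.06515535]]
0.05 [[ 0.58224727 -0.03525778  0.19437938]] [[343.54345027 191.30158629]] [[351.16480056 201.29083556]]
0.1 [[ 0.58227619 -0.03824375  0.19704017]] [[345.49242525 190.89813832]] [[352.96912089 200.630502  ]]
seen [342.10526316 192.10526316] [350.35714286 201.42857143]
0.105 [[309.6 209.4]] [[429.8 211.6]]
0.108 [[308.1 209.4]] [[428.4 211.5]]
0.111 [[306.7 209.3]] [[427.  211.5]]
0.114 [[305.2 209.3]] [[425.6 211.5]]
0.117 [[303.7 209.3]] [[424.2 211.5]]
0.12000000000000001 [[302.3 209.3]] [[422.8 211.4]]
0.12300000000000001 [[300.8 209.2]] [[421.3 211.4]]
0.126 [[299.3 209.2]] [[419.9 211.4]]
0.129 [[297.9 209.2]] [[418.5 211.4]]
0.132 [[296.4 209.2]] [[417.1 211.3]]
0.135 [[294.9 209.1]] [[415.7 211.3]]
mouth [301.05263158 208.94736842] base [425.78947368 211.84210526]
-0.142 [[ 0.58415225 -0.23194634  0.06      ]]
-0.1 [[ 0.58374549 -0.18994831  0.06      ]]
0 [[ 0.58277701 -0.089953    0.06      ]]
0.15 [[0.58132429 0.06003996 0.06      ]]
[[ 0.243 -0.97  -0.   ]
 [-0.97  -0.243  0.002]
 [-0.002 -0.    -1.   ]]
roll [ 0.48732175 -0.0856995   0.06      ] cradle -0.0954095880976963 0.005177769433478337
jar [ 0.48836901 -0.19182915  0.09      ] cradle -0.09539021908946684 -0.10095705012956523
stamp [0.4876912  0.01618873 0.07      ] cradle -0.09405338712836499 0.10705763946174393
green [0.55373383 0.12551451 0.2       ] cradle -0.026955068761613722 0.21573868556961448
```

The fit is good to about 1 px. The cradle is at (0.583, −0.090) with yaw 0.55°, and the knob lands where predicted. The bottle is about 30 mm short of home. I shut the fingers, square the tool to the cradle and go behind the base.

Emit:
servo_tool:
  deltas: [0,0,0,0,0,0,6.7,0,0,0,0,0,0,6.7,0,-0.034,-0.048,0,0,0,0,0,-0.034,-0.048,0,0,0,0,0,-0.034,-0.048,0,0,0,0,0,-0.034,-0.048,0,0,0,0,0,-0.034,-0.048,0,0,0,0,0,-0.034,-0.048,0,0,0,0,0,-0.034,-0.048,0,0,0,0,0,-0.034,-0.048,0,0,0,0,0,-0.034,-0.048,0,0,0,0]
  force: 40

```text
t: 1.48
tcp_pos: [0.5859, -0.2671, 0.2235]
tcp_rot: [-2.213, 2.226, 0.018]
contact_force: [-0.3, -0.4, 0.5]
width: 0.0003
```

Emit:
servo_tool:
  deltas: [0,0,0,0.05,0,0,0,0,0,0,0.05,0,0,0,0,0,0,0.05,0,0,0,0,0,0.001,0.025,0,0,0,0,-0.01,0,0.003,0,0,0,0,-0.006,0,0,0,0,0]

```text
t: 2.22
tcp_pos: [0.5872, -0.2442, 0.0382]
tcp_rot: [-2.222, 2.218, 0.02]
contact_force: [-0.8, -5.0, 1.5]
width: 0.0002
```

Emit:
servo_tool:
  deltas: [0,-0.005,0.001,-0.001,0,0,0,0,-0.005,0.001,0,0,0,0,0,-0.005,0,0,0,0,0,0,-0.005,0,0,0,0,0]

```text
t: 2.72
tcp_pos: [0.5877, -0.2256, 0.0462]
tcp_rot: [-2.22, 2.218, 0.003]
contact_force: [-0.8, -4.8, 2.8]
width: 0.0004
```

Emit:
servo_tool:
  deltas: [0,-0.004,0.002,0.001,0,0,0,0,-0.004,0,0.001,0,0,0,0,-0.003,0,0,0,0,0]

```text
t: 3.1
tcp_pos: [0.586, -0.2198, 0.0468]
tcp_rot: [2.218, -2.221, 0.014]
contact_force: [-1.3, -15.1, 2.5]
width: -0.0001
```

Emit:
servo_tool:
  deltas: [0,-0.004,0,0,0,0,0,0,-0.002,0,0,0,0,0]

```text
t: 3.35
tcp_pos: [0.5857, -0.2193, 0.0485]
tcp_rot: [2.21, -2.221, 0.027]
contact_force: [-0.8, -8.5, 2.1]
width: 0.0002
```

```bash
python3 - <<'E'
from h import *
T=snap('top','top1'); S=snap('side','side1'); p=np.load('pose.npy')
print(telemetry.read_state()['contact_force'])
for y in(-.1,.14,.145,.15): print(y,proj(T,W(p,[0,y,.06])).round(1),proj(S,W(p,[0,y,.06])).round(1))
a=cv2.imread('pics/top1.png')[170:250,260:445]; b=cv2.imread('pics/side1.png')[200:290,270:400]
a=cv2.resize(a,(780,337),interpolation=2); b=cv2.resize(b,(375,260),interpolation=2)
b=np.pad(b,((0,0),(0,405),(0,0))); cv2.imwrite('pics/c3.png',np.vstack([a,b]))
E
```

```text
[-1.09631633 -9.74885652  4.48134471]
-0.1 [[408.6 211.2]] [[428.5 321.8]]
0.14 [[292.5 209.1]] [[306.3 243.9]]
0.145 [[290.1 209.1]] [[304.3 242.5]]
0.15 [[287.6 209. ]] [[302.2 241.2]]
```

View pics/c3.png

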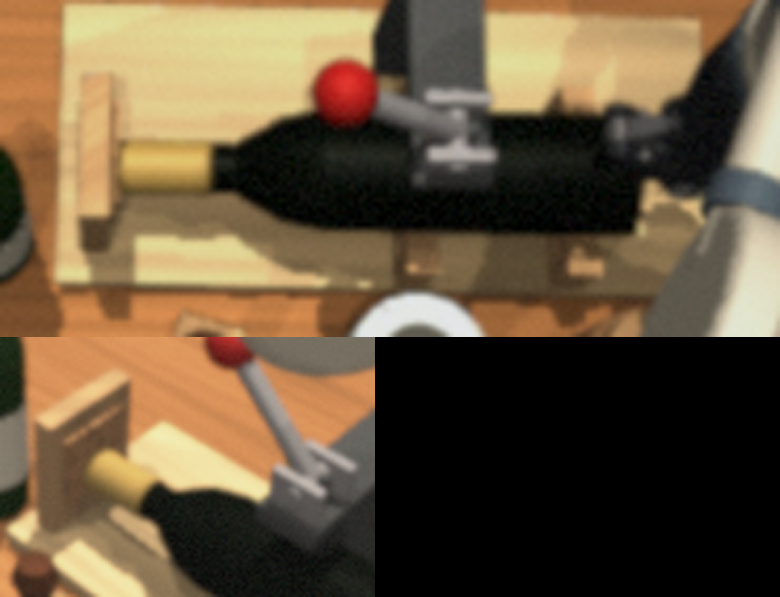

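The mouth is at crop x≈120, which is full-image u≈288.5 against an expected 287.6, so it appears to touch the stop. The last push gained only 0.5 mm. I push once more, a little harder, to confirm before backing off.

Emit:
servo_tool:
  deltas: [0,-0.007,0,0,0,0,0,0,-0.007,0,0,0,0,0,0,-0.007,0,0,0,0,0]

```text
t: 3.82
tcp_pos: [0.5854, -0.219, 0.0533]
tcp_rot: [2.181, -2.219, 0.075]
contact_force: [-1.5, -27.8, 1.3]
width: -0.0003
```

It holds at 28 N with no travel, so the bottle is home. I back off and rise.

Emit:
servo_tool:
  deltas: [0,0.015,0,0,0,0,0,0,0.025,0,0,0,0,0,0,0,0,-0.05,0,0,0,0,0,0,-0.06,0,0,0,0,0,0,-0.06,0,0,0,0,0,0,-0.06,0,0,0]

```text
t: 4.58
tcp_pos: [0.5794, -0.2472, 0.2786]
tcp_rot: [2.183, -2.215, 0.035]
contact_force: [0.7, -1.4, 0.1]
width: -0.0002
```

```bash
python3 - <<'E'
from h import *
from scipy.spatial.transform import Rotation as Ro
s=telemetry.read_state(); R=Ro.from_rotvec(s['tcp_rot']); p=np.load('pose.npy')
a=p[2]; G=np.array([[np.sin(a),-np.cos(a),0],[-np.cos(a),-np.sin(a),0],[0,0,-1]]).T
print(s['tcp_pos'],np.degrees((R.inv()*Ro.from_matrix(G)).as_rotvec()))
E
```

```text
[ 0.57937758 -0.24722145  0.27864957] [ 0.36854111 -2.17610741 -1.39813234]
```

Emit:
servo_tool:
  deltas: [0,0,-0.003,0,0.4,-2.2,-1.4,0,-0.05,0,0,0,0,0,0,-0.05,0,0,0,0,0,0,-0.05,0,0,0,0,0,0,-0.05,0,0,0,0,0,0,-0.05,0,0,0,0,0,0,-0.04,0,0,0,0,0,0,0,0,0,0,0,0]

```text
t: 5.58
tcp_pos: [0.5803, 0.0502, 0.2814]
tcp_rot: [-2.234, 2.199, 0.009]
contact_force: [1.0, -0.0, -0.4]
width: -0.0
```

```bash
python3 - <<'E'
from h import *
from scipy.spatial.transform import Rotation as Ro
s=telemetry.read_state(); R=Ro.from_rotvec(s['tcp_rot']); p=np.load('pose.npy')
a=p[2]; G=np.array([[np.sin(a),-np.cos(a),0],[-np.cos(a),-np.sin(a),0],[0,0,-1]]).T
print(s['tcp_pos'],np.degrees((R.inv()*Ro.from_matrix(G)).as_rotvec()))
E
```

```text
[0.5803323  0.0502469  0.28138761] [-0.03994032  0.51896316  0.36643943]
```

Emit:
servo_tool:
  deltas: [0,0.012,-0.002,0,0,0.5,0.4,0,0,0,0.05,0,0,0,0,0,0,0.04,0,0,0,0,0,0,0.005,0,0,0,0,0,0,0,0,0,0]

```text
t: 6.2
tcp_pos: [0.584, 0.0303, 0.1849]
tcp_rot: [2.224, -2.218, 0.003]
contact_force: [-0.1, 0.0, -1.0]
width: 0.0002
```

Now I push the knob towards −y.

Emit:
servo_tool:
  deltas: [0,0.012,0,0,0,0,0,0,0.012,0,0,0,0,0,0,0.012,0,-0.002,0,0,0,0,0.012,0,-0.003,0,0,0]

```text
t: 6.7
tcp_pos: [0.586, -0.017, 0.1985]
tcp_rot: [-2.22, 2.205, -0.005]
contact_force: [-6.0, 22.3, 20.2]
width: 0.0001
```

The upward force is high, so the tip may be riding on the ball. I ease back and look.

Emit:
servo_tool:
  deltas: [0,-0.015,0,0,0,0,0,0,-0.005,0,0,0,0,0]

```text
t: 6.95
tcp_pos: [0.5867, 0.0021, 0.2019]
tcp_rot: [-2.216, 2.204, -0.01]
contact_force: [-0.8, -0.9, 0.4]
width: -0.0002
```

```bash
python3 - <<'E'
from h import *
S=snap('side','side2');T=snap('top','top2'); s=telemetry.read_state(); print(s['tcp_pos'],s['contact_force'],proj(S,s['tcp_pos']),proj(T,s['tcp_pos']))
b=cv2.resize(cv2.imread('pics/side2.png')[130:310,270:450],(540,540),interpolation=2)
cv2.imwrite('pics/c4.png',b)
E
```

```text
[0.58657583 0.00201648 0.20140134] [-0.12579464  0.90774775  0.21286966] [[333.57511994 185.80522758]] [[322.4018462  187.10740676]]
```

View pics/c4.png

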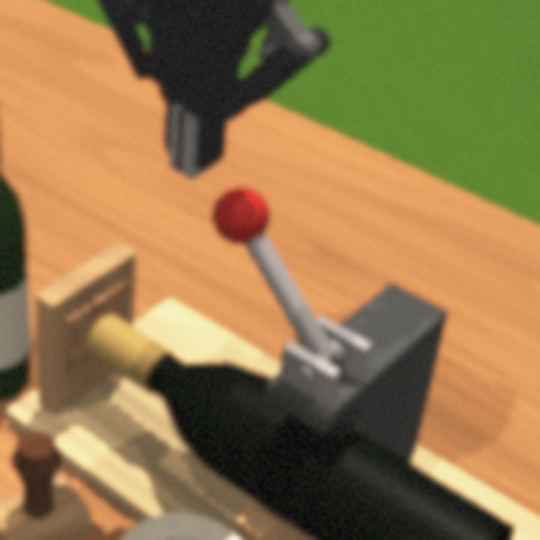

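The tip is above the ball (ball at crop (241,214), tip at (190,175)), and the lever is still open. I go back, lower the tip well below the ball's centre and push again.

Emit:
servo_tool:
  deltas: [0,-0.02,0.003,0,0,0,0,0,0,0,0.02,0,0,0,0,0,0,0.018,0,0,0,0,0,0,0.002,0,0,0]

```text
t: 7.55
tcp_pos: [0.5829, 0.0231, 0.156]
tcp_rot: [-2.22, 2.207, -0.006]
contact_force: [-0.0, 0.5, 0.4]
width: 0.0001
```

Emit:
servo_tool:
  deltas: [0,0.012,0,-0.003,0,0,0,0,0.012,0,-0.003,0,0,0,0,0.012,0,0,0,0,0]

```text
t: 7.92
tcp_pos: [0.5833, -0.0095, 0.1671]
tcp_rot: [-2.218, 2.194, 0.001]
contact_force: [-14.0, 34.3, 33.8]
width: -0.0004
```

Emit:
servo_tool:
  deltas: [0,0.005,0,-0.006,0,0,0,0,0.005,0,-0.005,0,0,0]

```text
t: 8.18
tcp_pos: [0.5838, -0.0198, 0.1817]
tcp_rot: [-2.216, 2.19, -0.001]
contact_force: [0.7, 2.1, -1.9]
width: -0.0001
```

```bash
python3 - <<'E'
from h import *
S=snap('side','side3'); s=telemetry.read_state(); print(s['tcp_pos'],s['contact_force'],s['ft_torque'])
b=cv2.resize(cv2.imread('pics/side3.png')[130:310,270:450],(540,540),interpolation=2)
cv2.imwrite('pics/c5.png',b)
E
```

```text
[ 0.58396597 -0.02064762  0.1823355 ] [-1.80754592  1.92418693  0.77917142] [ 0.31519799  0.15846982 -0.04337453]
```

View pics/c5.png

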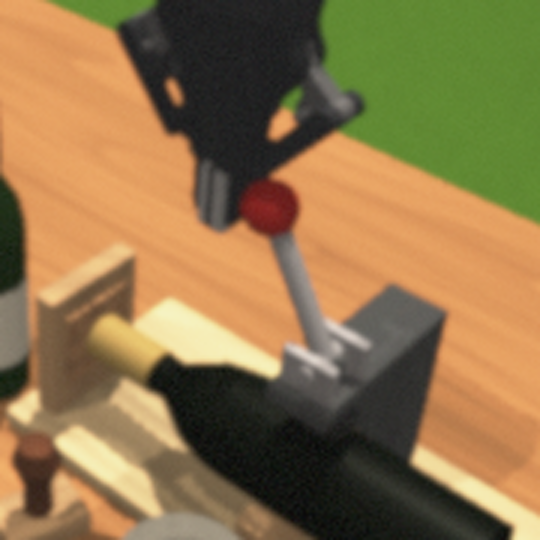

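The ball has moved to crop (270,207), so the lever is moving towards upright with a light force. I continue.

Emit:
servo_tool:
  deltas: [0,0.008,0,-0.002,0,0,0,0,0.008,0,-0.002,0,0,0,0,0.008,0,-0.001,0,0,0,0,0.008,0,-0.001,0,0,0]

```text
t: 8.72
tcp_pos: [0.5854, -0.0535, 0.1913]
tcp_rot: [-2.212, 2.185, -0.006]
contact_force: [-0.9, 1.5, 0.6]
width: 0.0
```

Emit:
servo_tool:
  deltas: [0,0.008,0.001,0,0,0,0,0,0.008,0.001,0,0,0,0,0,0.008,0,0,0,0,0,0,0.005,0,0,0,0,0]

```text
t: 9.22
tcp_pos: [0.5828, -0.0865, 0.1883]
tcp_rot: [-2.212, 2.191, -0.003]
contact_force: [0.0, -0.5, 0.1]
width: -0.0001
```

No contact remains, so it has probably snapped over. I retreat upwards and look.

Emit:
servo_tool:
  deltas: [0,-0.02,0,0,0,0,0,0,-0.02,0,-0.04,0,0,0,0,0,0,-0.06,0,0,0,0,0,0.04,-0.05,0,0,0,0,0,0.06,0,0,0,0,0,0,0.06,0,0,0,0,0,0,0,0,0,0,0]

```text
t: 10.1
tcp_pos: [0.4153, -0.0437, 0.3388]
tcp_rot: [-2.218, 2.184, 0.001]
contact_force: [1.0, -0.3, 1.3]
width: -0.0006
```

```bash
python3 - <<'E'
from h import *
S=snap('side','side4');T=snap('top','top4'); p=np.load('pose.npy'); s=telemetry.read_state(); print(s['tcp_pos'],s['contact_force'])
a=-np.radians(46); k=W(p,[0,.08*np.sin(a),.136+.08*np.cos(a)]); print('knob exp',proj(T,k),proj(S,k))
print('mouth exp',proj(T,W(p,[[0,.15,.06],[0,-.1,.06]])))
a=cv2.resize(cv2.imread('pics/top4.png')[160:280,230:445],(645,360),interpolation=2); b=cv2.imread('pics/side4.png')[150:390,240:490]
b=np.pad(b,((0,0),(0,395),(0,0))); cv2.imwrite('pics/c6.png',np.vstack([a,b]))
E
```

```text
[ 0.41796372 -0.04404958  0.33716783] [ 0.28846089 -0.6742637  -0.38753283]
knob exp [[407.11407099 193.04205077]] [[419.69676187 238.73965892]]
mouth exp [[287.61357268 209.00859611]
 [408.58709393 211.16932311]]
```

View pics/c6.png

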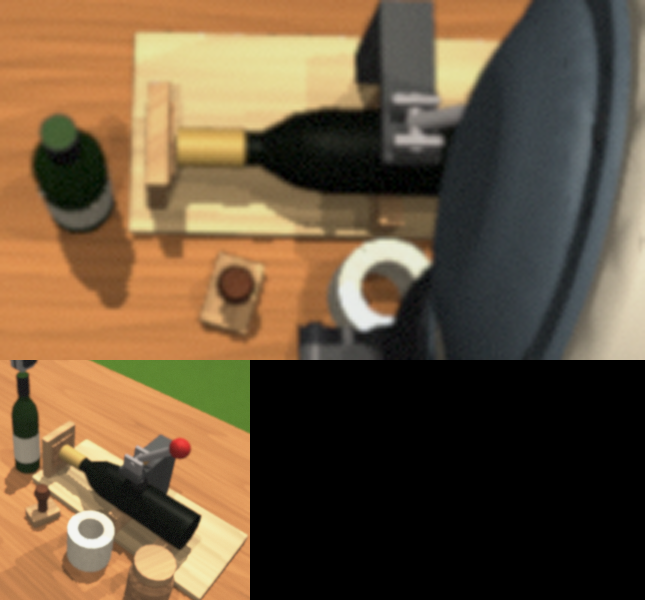

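The knob is at side (420,238), which matches the clamped prediction (419.7, 238.7), and the bystanders are unmoved. The mouth edge reads u≈289 against a stop face at 287.6, so I check that gap closely.

```bash
python3 - <<'E'
from h import *
T=load('top4');S=load('side4');p=np.load('pose.npy')
print(proj(T,W(p,[[0,.15,.1],[0,.15,.0735],[0,.147,.0735],[0,.144,.0735]])),proj(S,W(p,[[0,.15,.0735],[0,.147,.0735],[-.035,.15,.1],[-.0135,.15,.06]])))
f=lambda n,r:cv2.resize(cv2.imread(f'pics/{n}.png')[r[0]:r[0]+30,r[1]:r[1]+40],(400,300),interpolation=2)
cv2.imwrite('pics/c7.png',np.vstack([np.hstack([f('top1',(195,272)),f('top4',(195,272))]),np.hstack([f('side1',(225,285)),f('side4',(225,285))])]))
g=T['color'][207:211].astype(int).mean(0); print(g[278:302].round())
g=load('top1')['color'][207:211].astype(int).mean(0); print(g[284:294].round())
E
```

```text
[[287.81837965 204.08492811]
 [287.68053652 207.39926186]
 [289.16971562 207.42523506]
 [290.65891756 207.4512282 ]] [[302.25384111 235.37099673]
 [303.50841515 236.15969181]
 [287.72112362 233.01030597]
 [296.82028765 244.89689696]]
[[207. 167. 115.]
 [218. 170. 114.]
 [226. 176. 118.]
 [227. 178. 119.]
 [226. 176. 117.]
 [225. 174. 117.]
 [222. 171. 114.]
 [202. 156. 104.]
 [160. 122.  81.]
 [152. 112.  74.]
 [152. 119.  73.]
 [194. 160.  90.]
 [218. 183. 102.]
 [221. 186. 103.]
 [221. 186. 104.]
 [222. 187. 104.]
 [222. 186. 103.]
 [222. 186. 103.]
 [222. 186. 103.]
 [223. 188. 104.]
 [222. 186. 102.]
 [222. 187. 104.]
 [222. 187. 104.]
 [223. 187. 103.]]
[[216. 166. 110.]
 [194. 150.  99.]
 [154. 116.  76.]
 [151. 112.  69.]
 [160. 126.  72.]
 [196. 161.  89.]
 [216. 179.  99.]
 [218. 183. 101.]
 [218. 182. 100.]
 [218. 182. 101.]]
```

View pics/c7.png

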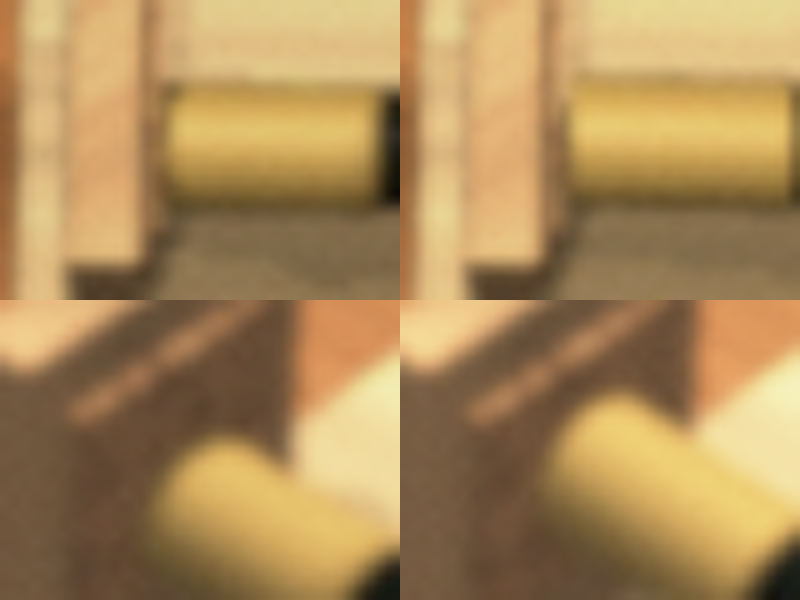

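During the push the mouth was tipped slightly down, and it is now level. The gap to the stop edge in the top view is unchanged (about 3.4 px, apparently the dark cork layer plus its shading). I overlay the model at home to test for a remaining gap.

```bash
python3 - <<'E'
from h import *
S=load('side4');p=np.load('pose.npy');th=np.linspace(0,2*np.pi,60)
circ=lambda y,r:W(p,np.c_[r*np.cos(th),0*th+y,.06+r*np.sin(th)])
def ov(r0,c0,h,w,k,items):
    im=cv2.resize(cv2.cvtColor(S['color'][r0:r0+h,c0:c0+w],cv2.COLOR_RGB2BGR),None,fx=k,fy=k,interpolation=2)
    im=cv2.convertScaleAbs(im,alpha=1.6)
    for X,col in items: cv2.polylines(im,[((proj(S,X)-[c0,r0]+.5)*k).round().astype(np.int32)],False,col,1)
    return im
rect=W(p,[[-.035,.15,.012],[-.035,.15,.1],[.035,.15,.1],[.035,.15,.012]])
rw=W(p,[[-.035,.168,.012],[-.035,.168,.1],[.035,.168,.1]])
A=ov(215,280,45,45,8,[(circ(.15,.0135),(0,255,0)),(circ(.144,.0135),(255,0,255)),(rect,(255,0,0)),(rw,(255,255,0))])
B=ov(285,395,60,60,6,[(circ(-.1,.03),(0,255,0)),(circ(-.106,.03),(255,0,255))])
cv2.imwrite('pics/c8.png',np.hstack([A,B]))
E
```

```text
(no output)
```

View pics/c8.png

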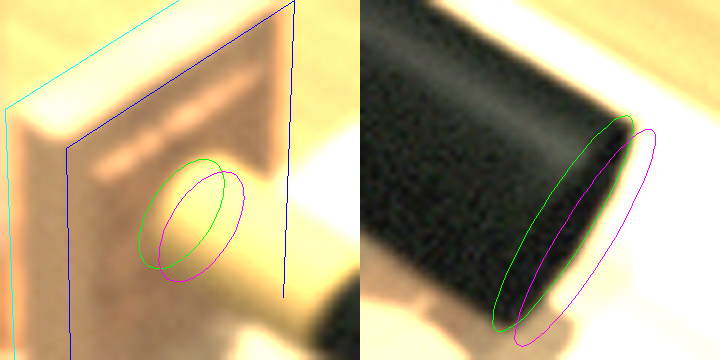

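The base rim lies on the predicted home outline (y = −100 mm), well clear of the 6 mm-short one. That agrees with the bottle not moving at 28 N, so I hand in.

```bash
python3 -c "
from bench import r,telemetry
print(telemetry.read_state()['t']); print(r.hand_in())"
```

```text
10.2
the job is handed in; nothing more can be done
None
```

The bottle is home against the cork stop, the lever is clamped, and the job was handed in at about 10 s with the arm clear of everything.

- **Bottle:** I pushed it about 25 mm with the shut fingers. It then took 28 N without moving further. The final side view puts the base rim on the predicted home outline. The mouth end disagreed slightly: it read about 1–2 px (roughly 2 mm) short of the model. I put that down to the shaded cork and the calibration, because the base outline and the 28 N push agreed.
- **Tilt:** While I pushed, the mouth tipped down by a few millimetres. It levelled out once I backed off.
- **Lever:** On the first try the fingertip rode up on the ball, with the lever still open. I lowered the tip and pushed again, and it snapped over; the contact force briefly reached about 50 N on that push. The knob was at (420, 238) in the last picture against (419.7, 238.7) predicted for clamped.
- **Other things:** The bystanders looked unmoved in the last pictures. The jar was hidden by the arm in the top view, so I judged it from the side view only.

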